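# Index the tea-tasting carousel to the green label

## Robot

A 6-joint arm with a two-finger parallel gripper is mounted at the origin on the work surface. World frame = base frame: x ahead of the robot, y to its left, z up, the work surface at z = 0. Lengths are in m, angles in degrees, forces in N, time in s.
With the tool pointing down it reaches from about 0.3 to 0.775 m from the base axis. Payload 14.6 kg.
Tool frame: the origin (TCP) lies on the centre line of the jaws, within the pads' length; the fingertips stand 22 mm ahead of it and the grasp point (between the pads) lies 3 mm ahead of it; z points along the fingers, y is the line along which they close (so a half turn about z gives the same grasp; the last joint's range is limited). The gripper opens to 85 mm and grips with 20 to 120 N. Pads are 22 mm wide; open, the fingers measure 114 mm over their backs; the gripper's body (76 mm by 85 mm) begins 54 mm behind the grasp point. The pads swing forward as they close: fully open they stand 13 mm farther back than shut.
Start: joints at [72.789, 17.183, 87.147, -0, 75.671, -3.816], TCP at [0.127, 0.535, 0.253] pointing down, gripper open.
Joint ranges: [-173.82, 173.82], [-45.26, 126.66], [13.44, 144.39], [-59.66, 239.66], [0, 175.72], [-146.38, 146.38]. Speed limits (degrees/s): [127.2, 127.2, 147.25, 180, 180, 180].

## Interface

Orientations are given as [roll, pitch, yaw] about the fixed x, y, z axes, in that order (R = Rz(yaw) Ry(pitch) Rx(roll)).
In Python, from rig import env gives the robot as it stands.
- The arm moves only by the tool step_arm, never from a script. Its argument "increments" is a list of rows, each a list of 2 entries, a list of its own where there are three numbers: the shift along the tool's x, y, z in units of 30 mm (1.0 is 30 mm), then the turn, a rotation vector about the tool's x, y, z in units of 6 degrees (1.0 is 6 degrees). In form: [[[tx, ty, tz], [wx, wy, wz]], ...]. A call has 1 to 12 rows; each row shifts and turns the commanded pose from where the row before left it, along the tool's axes as they then stand; what a row does not reach is not made up. A row lasts 1/10 s, in which the tool goes at most 50 mm and 8.59 degrees, less where a joint would pass 70% of its speed; a pose out of reach is approached as far as the arm can. A call is refused whole if a number of a shift passes 1 or a number of a turn 1, either way. A call with a gripper value outside its range is refused whole. "fingers" is the closure, from -1 (fully open) to 1 (shut), set as the call begins (left out, the last holds). The fingers move at their own pace and stop on an object; "squeeze" is the grip in N (left out, the last holds). Time passes only in rows, so rows that do not move let the fingers close. It gives the time, the measured TCP pose, the force, the opening and the grip force at its end, in the units of the state.
- env.read_state(): the state, without advancing time (a new reading comes with each control period).
- env.read_camera(name): name is "side" or "top" or "wrist"; returns (picture, depth): 420x560x3 uint8, red, green, blue; 420x560 float32, m along the optical axis (not along the pixel's ray), 0 where there is no reading.
- env.camera_params(name): a dict with "camera_matrix" (3x3 intrinsics, pixels), "rvec" (rotation vector, rad) and "tvec" (3), from world to camera coordinates, as OpenCV has them; the wrist camera has in their place "hand_eye" (4x4, takes a point from camera to tool coordinates, whose origin is the TCP and whose axes are the flange's). Camera axes: x right, y down, z forward; pixel columns grow to the right and rows downward; lengths in m; the calibration is good to about 2 mm. The wrist camera is an equidistant fisheye: a pixel r from the principal point sees the ray r / f radians off the axis. A picture is of the moment at which its call begins: read the wrist's pose just before it. camera_params takes no time and is no camera call.
- env.sign_off(): hands the job in; it is judged then, once.
The state is a dict: "time_s": time; "joint_pos": joint angles; "qvel": joint speeds; "tau": joint torques, N m; "tcp_pos": TCP position; "ee_rot": TCP orientation; "force": force on the tool from outside, world axes, zero at the start; "wrist_torque": the same for the moment, N m; "width": opening from 0.0 (shut) to 1.0 (fully open); "gripper_force": force on a finger pad.
Only numpy, scipy, OpenCV 4.12 (cv2) and the standard library are available. Lean on these libraries where they do the work, as an engineer would, in place of code of your own. Each camera call takes 0.05 s, during which the arm holds its last target. There are 200 camera calls.

## Task

On the tea-tasting carousel with the wooden tray, pull the blue spring ring straight up out of its notch, swing the tray round to the next notch, the one at the green round label, and let go so that the ring snaps fully home there. Leave the black carousel with the red ring as it is.

Things in the scene. Friction and masses are not known exactly. Their poses are not given: they have to be found in the camera images.
- carousel: Fixed dark round base, 324 mm across, 30 mm high. Origin: under its centre, on the upright axis of the tray; -x axis points to the middle notch (start). The tray (light wood, 140 mm across, turns easily, 45 degrees each way) has jars (tops at 122 mm) on the side away from the ring and an arm (36 mm wide, top at 62 mm) with the ring. Notches lie under the arm at -35, 0 and 35 degrees.
- blue_ring (a point): Blue upright round grip, 30 mm across, 33 mm high, on the arm 110 mm from the carousel's axis. Point: on the grip's axis, 18 mm above its lower edge, 30 mm above the arm, at 92 mm height when home. Slides straight up against a spring (4 to 7 N): 14 mm clears the notch, hard stop at 28 mm. Held up, it takes the tray round with it. Let go within 10 mm of a notch it snaps home, elsewhere it stays up.
- green_label: Green disc, 28 mm across, 3 mm thick, fixed on the wooden carousel's base 145 mm from its axis, in line with axis and wanted notch; origin under its centre, at 30 mm height. With the ring home there, the ring is 35 mm from it, towards the axis. Orange marks the middle notch, pink the other side; green and pink change places. The black carousel has its own green label, not meant.
- red_ring (a point): Red pull ring of the other carousel, alike but with a black tray and light grey base: leave alone. Point on its axis at grip height.

How it is judged (in metres and radians):
On the way:
1. the blue ring is pulled up clear of its notch (13 mm or more) (z of blue_ring in the frame of carousel above 0.105 m), for 0.2 s.
At the end, for the whole second after the job is handed in: The blue ring is home in the notch at the green label of the wooden carousel: within 45 mm of the label's centre seen from above (35 mm is exact) and down to within 4 mm of its home height; the red ring is within 10 mm of where it was (horizontal distance between blue_ring and green_label below 0.045 m and z of blue_ring in the frame of carousel below 0.096 m and distance of red_ring from where it was at the start of the episode below 0.01 m); the robot touches nothing.
It fails at once if the black carousel's red ring is pulled or moved by more than 10 mm (distance of red_ring from where it was at the start of the episode above 0.01 m).
It also fails if it takes over 32 s, if anything falls off the work surface, if the arm or the gripper's body presses on something with over 40 N, if the wrist force passes 120 N, or if a joint passes its speed limit or range.

## Working session

There is one attempt and no reset: what is moved stays moved. The work goes in short steps, Python scripts to look and compute and a tool call to move; the robot and the scene stay as the last step left them, time stands still between calls to the robot, and variables do not carry over. Pictures are saved under pics/ and viewed, at most 10 in all, crops included, and the job is handed in when it is done.

Besides the shell and the picture viewer there is one more tool, called after "Emit:" as a command line: name --argument value ..., lists and objects as JSON in quotes. step_arm: Moves the arm, as the interface text tells. Its arguments: {"type":"object","properties":{"increments":{"type":"array"},"fingers":{"type":"number"},"squeeze":{"type":"number"}},"required":["increments"]}

```bash
mkdir -p pics; ls; python3 - <<'E'
from rig import env
import cv2
s=env.read_state(); print(s)
ims=[]
for n in ["top","side"]:
    im,d=env.read_camera(n); cv2.imwrite(f"pics/{n}0.png",im[:,:,::-1]); import numpy as np; np.savez(f"{n}0.npz",im=im,d=d)
    print(n,env.camera_params(n))
E
```

```text
pics
{'time_s': 0.0, 'joint_pos': array([ 7.27882689e+01,  1.72164210e+01,  8.71805966e+01, -1.77026313e-03,
        7.56720482e+01, -3.81458049e+00]), 'qvel': array([-0.1208787 , -0.04532839, -0.04667243, -0.04689159, -0.01877639,
        0.04964026]), 'tau': array([-8.58140611e-04, -5.43507707e+01, -3.61791337e+01, -9.40066457e-05,
        4.21457153e-03,  8.60707814e-06]), 'tcp_pos': array([0.12736758, 0.5348265 , 0.25271153]), 'ee_rot': array([-1.79930973e+02, -2.88391791e-03,  1.66603287e+02]), 'force': array([-0.29715795,  0.07310004, -0.63171596]), 'wrist_torque': array([ 0.04333107, -0.01087732, -0.00443048]), 'gripper_force': 0.0, 'width': 0.9978822161387636}
top {'camera_matrix': array([[477.42017661,   0.        , 273.57257017],
       [  0.        , 477.42017661, 208.88686807],
       [  0.        ,   0.        ,   1.        ]]), 'rvec': array([ 2.16882128, -2.10060795,  0.2518178 ]), 'tvec': array([-0.06193449,  0.57845638,  0.86601515])}
side {'camera_matrix': array([[477.71908774,   0.        , 283.915013  ],
       [  0.        , 477.71908774, 211.09216037],
       [  0.        ,   0.        ,   1.        ]]), 'rvec': array([ 2.34289152, -0.55154977,  0.23554905]), 'tvec': array([-0.52914625,  0.22231047,  1.0025476 ])}
```

View pics/top0.png

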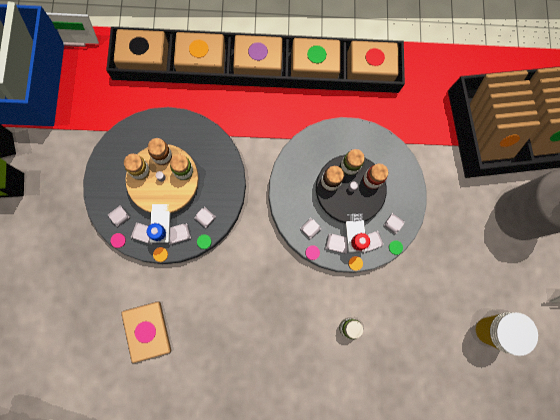

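View pics/side0.png

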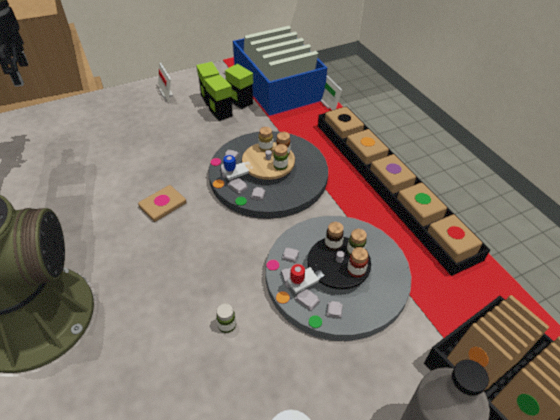

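The top view shows the wooden carousel at about (165,185). Its blue ring is at (155,232), with labels green (204,241), orange (160,254) and pink (118,240). The black carousel with the red ring is at (348,190). Next I'll convert these pixels to positions.

```bash
cat > h.py <<'E'
import numpy as np, cv2
def cam(P):
    R=cv2.Rodrigues(P["rvec"])[0]; return P["camera_matrix"],R,np.asarray(P["tvec"]).ravel()
def ray(P,uv):
    K,R,t=cam(P); d=R.T@np.linalg.inv(K)@np.array([uv[0],uv[1],1.]); return -R.T@t,d
def plane(P,uv,z):
    c,d=ray(P,uv); return c+d*(z-c[2])/d[2]
def tri(a,b):
    (c1,d1),(c2,d2)=a,b
    s=np.linalg.lstsq(np.c_[d1,-d2],c2-c1,rcond=None)[0]
    p,q=c1+d1*s[0],c2+d2*s[1]; return (p+q)/2,np.linalg.norm(p-q)
RNG=dict(blue=(105,130),green=(50,75),pink=(155,172),orange=(10,22))
def blobs(im,col,box,amin=20):
    h=cv2.cvtColor(im,cv2.COLOR_RGB2HSV); lo,hi=RNG[col]
    m=cv2.inRange(h,(lo,140,90),(hi,255,255)); k=np.zeros_like(m); x0,y0,x1,y1=box; k[y0:y1,x0:x1]=m[y0:y1,x0:x1]
    n,_,st,ce=cv2.connectedComponentsWithStats(k)
    return [(ce[i].round(2),st[i].tolist()) for i in range(1,n) if st[i,4]>=amin]
E
python3 - <<'E'
from rig import env
from h import *
boxes=dict(top=(85,200,245,270),side=(205,145,260,215))
P={n:env.camera_params(n) for n in boxes}
for n in boxes:
    D=np.load(n+"0.npz"); im,d=D["im"],D["d"]
    print(n,"cam",(-cam(P[n])[1].T@cam(P[n])[2]).round(3))
    for c in RNG:
        for ce,st in blobs(im,c,boxes[n]):
            z=.1 if c=="blue" else .033
            print(c,ce,st,plane(P[n],ce,z).round(4))
            if c=="blue":
                K,R,t=cam(P[n]); v,u=np.round(ce[::-1]).astype(int); dd=d[v,u]
                c0,r=ray(P[n],ce); print("  depth pt",(c0+r*dd).round(4))
E
```

```text
top cam [ 0.399 -0.011  0.964]
blue [155.1  231.01] [147, 223, 17, 18, 173] [0.5232 0.1715 0.1   ]
  depth pt [0.5221 0.1698 0.108 ]
green [203.68 241.46] [197, 235, 14, 14, 157] [0.5155 0.0903 0.033 ]
pink [117.62 240.02] [111, 233, 15, 15, 175] [0.5128 0.2562 0.033 ]
orange [159.97 254.03] [153, 247, 15, 15, 175] [0.4883 0.1729 0.033 ]
side cam [ 0.227 -0.696  0.894]
blue [229.89 161.77] [223, 155, 13, 15, 103] [0.5236 0.1654 0.1   ]
  depth pt [0.5208 0.1572 0.1076]
green [240.51 200.69] [236, 197, 10, 8, 68] [0.5164 0.0904 0.033 ]
pink [215.37 161.44] [211, 158, 10, 8, 62] [0.5138 0.2565 0.033 ]
orange [218.05 183.39] [213, 179, 11, 9, 74] [0.4889 0.1733 0.033 ]
```

The two views agree to about 1 mm. The axis is at (0.6333, 0.1753), the ring is home at about (0.5235, 0.1735), and the green notch target is (0.544, 0.111). I'll turn the tool so the jaws close tangentially, then travel over the ring.

Emit:
step_arm --increments '[[[0,0,0],[0,0,-0.8]],[[0,0,0],[0,0,-0.8]],[[0,0,0],[0,0,-0.8]],[[-0.87,-0.82,0],[0,0,0]],[[-0.87,-0.82,0],[0,0,0]],[[-0.87,-0.82,0],[0,0,0]],[[-0.87,-0.82,0],[0,0,0]],[[-0.87,-0.82,0],[0,0,0]],[[-0.87,-0.82,0],[0,0,0]],[[-0.87,-0.82,0],[0,0,0]],[[-0.87,-0.82,0],[0,0,0]],[[-0.87,-0.82,0],[0,0,0]]]' --fingers -1 --squeeze 50

```text
time_s: 1.3
tcp_pos: [0.367, 0.3166, 0.2531]
ee_rot: [-180.0, -0.0, -179.0]
force: [1.2, 1.2, 0.2]
width: 1.003
gripper_force: 0.0
```

Emit:
step_arm --increments '[[[-0.87,-0.82,0],[0,0,0]],[[-0.87,-0.82,0],[0,0,0]],[[-0.87,-0.82,0],[0,0,0]],[[-0.87,-0.82,0],[0,0,0]],[[-0.87,-0.82,0],[0,0,0]],[[-0.87,-0.82,0],[0,0,0]],[[0,0,0],[0,0,0]],[[0,0,0],[0,0,0]],[[0,0,0],[0,0,0]]]'

```text
time_s: 2.2
tcp_pos: [0.5248, 0.1735, 0.2531]
ee_rot: [180.0, -0.0, -179.0]
force: [0.3, -0.5, -0.2]
width: 1.001
gripper_force: 0.0
```

I'm on target. I'll check the ring position with the wrist camera before descending.

```bash
cat >> h.py <<'E'
def wrist_pt(P,s,uv,z):
    from scipy.spatial.transform import Rotation as Ro
    K=P["camera_matrix"]; v=(np.asarray(uv)-K[:2,2])/np.array([K[0,0],K[1,1]]); th=np.linalg.norm(v)
    d=np.r_[np.sin(th)*v/max(th,1e-9),np.cos(th)]
    R=Ro.from_euler("xyz",s["ee_rot"],degrees=True).as_matrix(); H=np.asarray(P["hand_eye"])
    c=R@H[:3,3]+s["tcp_pos"]; d=R@H[:3,:3]@d; return c+d*(z-c[2])/d[2]
E
python3 - <<'E'
from rig import env
from h import *
s=env.read_state(); im,d=env.read_camera("wrist"); P=env.camera_params("wrist")
cv2.imwrite("pics/w1.png",im[:,:,::-1]); print(s["tcp_pos"],s["ee_rot"])
for c in RNG:
    for ce,st in blobs(im,c,(0,0,560,420),60):
        print(c,ce,st,[wrist_pt(P,s,ce,z).round(4) for z in ((.095,.107) if c=="blue" else (.033,))])
E
```

```text
[0.52475782 0.1734957  0.25312805] [ 1.79999325e+02 -3.04351167e-02 -1.78961731e+02]
blue [277.07 190.99] [260, 174, 35, 35, 700] [array([0.5233, 0.1729, 0.095 ]), array([0.52  , 0.1728, 0.107 ])]
blue [535.62 353.2 ] [513, 345, 47, 17, 130] [array([0.7831, 0.597 , 0.095 ]), array([0.7686, 0.5787, 0.107 ])]
blue [445.44 408.83] [439, 397, 13, 23, 70] [array([0.8744, 0.4471, 0.095 ]), array([0.8559, 0.4352, 0.107 ])]
green [202.45 166.41] [191, 155, 24, 24, 457] [array([0.5141, 0.0917, 0.033 ])]
green [108.16 401.52] [103, 395, 12, 12, 93] [array([ 0.9549, -0.1411,  0.033 ])]
pink [300.13  11.51] [282, 0, 37, 26, 806] [array([0.3471, 0.1936, 0.033 ])]
pink [ 47.18 158.73] [39, 149, 17, 21, 276] [array([ 0.4999, -0.1204,  0.033 ])]
pink [354.96 166.46] [343, 154, 25, 26, 499] [array([0.5113, 0.2572, 0.033 ])]
orange [278.73 141.74] [266, 129, 26, 27, 551] [array([0.4869, 0.1739, 0.033 ])]
orange [  4.7  148.86] [0, 139, 11, 20, 191] [array([ 0.4818, -0.2041,  0.033 ])]
orange [319.17 302.99] [303, 296, 36, 22, 167] [array([0.6871, 0.229 , 0.033 ])]
```

View pics/w1.png

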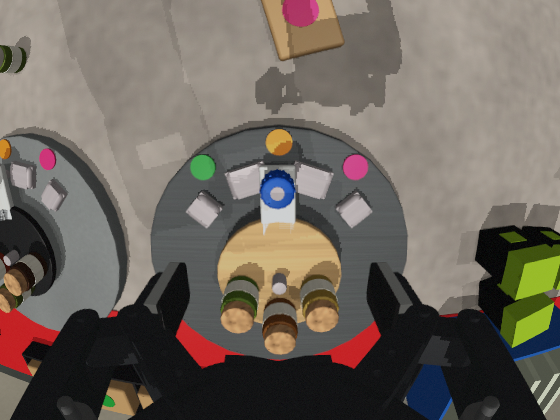

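The ring at pixel (277,191) sits on the arm between low white blocks. It's about 1 mm from the tool axis and the space around it is clear. Now I'll descend and grip.

Emit:
step_arm --increments '[[[0.04,0,0.9],[0,0,0]],[[0,0,0.9],[0,0,0]],[[0,0,0.9],[0,0,0]],[[0,0,0.9],[0,0,0]],[[0,0,0.6],[0,0,0]],[[0,0,0.5],[0,0,0]],[[0,0,0.35],[0,0,0]],[[0,0,0.2],[0,0,0]],[[0,0,0],[0,0,0]],[[0,0,0],[0,0,0]]]'

```text
time_s: 3.25
tcp_pos: [0.5243, 0.1732, 0.0964]
ee_rot: [180.0, 0.1, -179.0]
force: [-0.5, -0.1, -0.0]
width: 1.0
gripper_force: 0.0
```

Emit:
step_arm --increments '[[[0,0,0],[0,0,0]],[[0,0,0],[0,0,0]],[[0,0,0],[0,0,0]],[[0,0,0],[0,0,0]],[[0,0,0],[0,0,0]],[[0,0,0],[0,0,0]],[[0,0,0],[0,0,0]],[[0,0,0],[0,0,0]],[[0,0,0],[0,0,0]],[[0,0,0],[0,0,0]]]' --fingers 1 --squeeze 50

```text
time_s: 4.25
tcp_pos: [0.5242, 0.1729, 0.0961]
ee_rot: [180.0, 0.0, -179.0]
force: [-1.7, -0.9, 5.7]
width: 0.339
gripper_force: 49.1
```

The ring is gripped: the opening is about 29 mm and the force 49 N. Lifting 20 mm.

Emit:
step_arm --increments '[[[0,0,-0.2],[0,0,0]],[[0,0,-0.2],[0,0,0]],[[0,0,-0.2],[0,0,0]],[[0,0,-0.1],[0,0,0]],[[0,0,0],[0,0,0]],[[0,0,0],[0,0,0]],[[0,0,0],[0,0,0]]]'

```text
time_s: 4.95
tcp_pos: [0.5241, 0.1729, 0.1166]
ee_rot: [-180.0, -0.0, -179.0]
force: [4.1, 0.9, -6.2]
width: 0.336
gripper_force: 49.7
```

```bash
python3 - <<'E'
from rig import env
from h import *
s=env.read_state(); print(s["tcp_pos"],s["force"],s["width"])
im,d=env.read_camera("side"); P=env.camera_params("side")
cv2.imwrite("pics/s2.png",cv2.resize(im[110:230,170:330,::-1],None,fx=4,fy=4))
for ce,st in blobs(im,"blue",(205,130,260,215)): print(ce,st)
E
```

```text
[0.52413761 0.17291378 0.1165635 ] [ 4.10632896  0.92545055 -6.18994352] 0.3362689518830006
[224.68 156.22] [223, 150, 4, 14, 37]
```

View pics/s2.png

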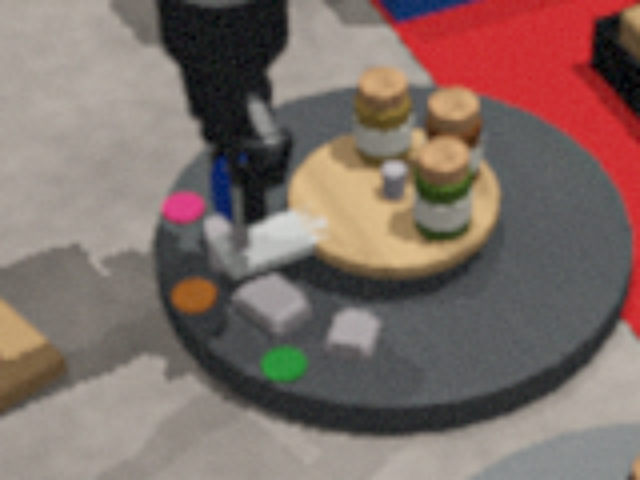

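The ring is up clear of the notch, with the spring pulling 6 N down. Next I'll swing it 35° along the 110 mm arc, turning the tool with the tray.

Emit:
step_arm --increments '[[[-0.0035,-0.16,0],[0,0,-0.417]],[[-0.0035,-0.16,0],[0,0,-0.417]],[[-0.0035,-0.16,0],[0,0,-0.417]],[[-0.0035,-0.16,0],[0,0,-0.417]],[[-0.0035,-0.16,0],[0,0,-0.417]],[[-0.0035,-0.16,0],[0,0,-0.417]],[[-0.0035,-0.16,0],[0,0,-0.417]],[[0,0,0],[0,0,0]],[[0,0,0],[0,0,0]]]'

```text
time_s: 5.9
tcp_pos: [0.5303, 0.1401, 0.1169]
ee_rot: [180.0, 0.1, -161.5]
force: [7.1, 2.4, -6.8]
width: 0.333
gripper_force: 49.7
```

Emit:
step_arm --increments '[[[-0.02,-0.16,0],[0,0,-0.417]],[[-0.0035,-0.16,0],[0,0,-0.417]],[[-0.0035,-0.16,0],[0,0,-0.417]],[[-0.0035,-0.16,0],[0,0,-0.417]],[[-0.0035,-0.16,0],[0,0,-0.417]],[[-0.0035,-0.16,0],[0,0,-0.417]],[[-0.0035,-0.16,0],[0,0,-0.417]],[[0,0,0],[0,0,0]],[[0,0,0],[0,0,0]],[[0,0,0],[0,0,0]]]'

```text
time_s: 6.9
tcp_pos: [0.5461, 0.111, 0.1169]
ee_rot: [180.0, 0.1, -144.0]
force: [7.4, 5.3, -6.6]
width: 0.334
gripper_force: 49.8
```

```bash
python3 - <<'E'
from rig import env
from h import *
s=env.read_state(); print(s["tcp_pos"],s["force"],s["width"])
im,d=env.read_camera("side")
cv2.imwrite("pics/s3.png",cv2.resize(im[110:230,170:330,::-1],None,fx=4,fy=4))
t=np.array([.544,.111]); e=t-s["tcp_pos"][:2]; print("err mm",e*1e3)
y=np.radians(s["ee_rot"][2]); print("tool xy units",e@[np.cos(y),np.sin(y)]/.03, e@[np.sin(y),-np.cos(y)]/.03)
E
```

```text
[0.54607964 0.1110194  0.11690685] [ 7.44546822  5.34648944 -6.55176162] 0.333938289397467
err mm [-2.07963783 -0.0194046 ]
tool xy units 0.056428647142669326 0.040269881588213596
```

View pics/s3.png

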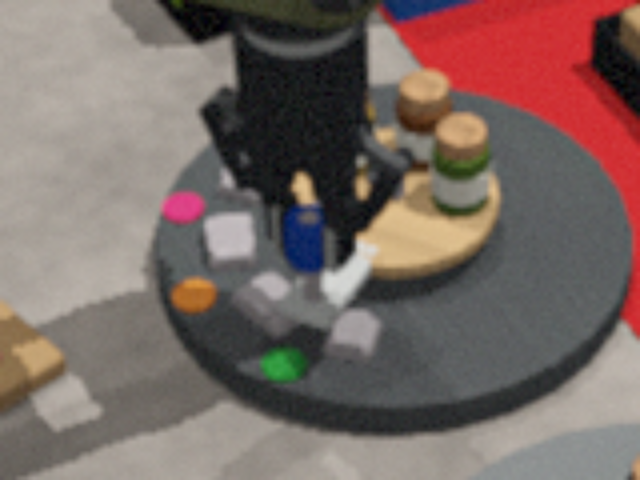

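The arm now stands over the gap at the green label, within about 1 mm of the target. Releasing.

Emit:
step_arm --increments '[[[0,0.03,0],[0,0,0]],[[0,0,0],[0,0,0]]]'

```text
time_s: 7.15
tcp_pos: [0.5456, 0.1117, 0.117]
ee_rot: [-180.0, 0.1, -144.0]
force: [7.0, 4.0, -6.6]
width: 0.337
gripper_force: 49.8
```

Emit:
step_arm --increments '[[[0,0,0],[0,0,0]],[[0,0,0],[0,0,0]],[[0,0,0],[0,0,0]],[[0,0,0],[0,0,0]],[[0,0,0],[0,0,0]],[[0,0,0],[0,0,0]],[[0,0,0],[0,0,0]],[[0,0,0],[0,0,0]],[[0,0,0],[0,0,0]],[[0,0,0],[0,0,0]]]' --fingers -1

```text
time_s: 8.15
tcp_pos: [0.5451, 0.1111, 0.1168]
ee_rot: [-180.0, -0.0, -144.0]
force: [-0.6, -0.0, -0.7]
width: 1.005
gripper_force: 0.0
```

Emit:
step_arm --increments '[[[0,0,-0.4],[0,0,0]],[[0,0,-0.8],[0,0,0]],[[0,0,-0.8],[0,0,0]],[[0,0,-0.8],[0,0,0]],[[0,0,-0.8],[0,0,0]],[[0,0,-0.8],[0,0,0]],[[0,0,0],[0,0,0]],[[0,0,0],[0,0,0]]]'

```text
time_s: 8.95
tcp_pos: [0.545, 0.1111, 0.2494]
ee_rot: [-180.0, 0.1, -144.0]
force: [-0.2, -0.2, 0.1]
width: 1.001
gripper_force: 0.0
```

```bash
python3 - <<'E'
from rig import env
from h import *
s=env.read_state(); print(s["tcp_pos"],s["force"],s["width"])
P=env.camera_params("wrist"); im,d=env.read_camera("wrist")
cv2.imwrite("pics/w4.png",im[:,:,::-1])
for c in ("blue","green"):
    for ce,st in blobs(im,c,(180,100,380,300),60): print("wrist",c,ce,st,wrist_pt(P,s,ce,.095 if c=="blue" else .033).round(4))
im,d=env.read_camera("side"); Ps=env.camera_params("side")
cv2.imwrite("pics/s4.png",cv2.resize(im[110:230,170:330,::-1],None,fx=4,fy=4))
K,R,t=cam(Ps); p=cv2.projectPoints(np.array([[.544,.111,z] for z in (.092,.12)]),Ps["rvec"],Ps["tvec"],K,None)[0]
print("expected side px home/up",p.squeeze())
for ce,st in blobs(im,"blue",(205,130,275,215)): print("side",ce,st)
E
```

```text
[0.54504761 0.11106087 0.24938416] [-0.23765744 -0.22752308  0.08084129] 1.0010616948210824
wrist blue [277.8  194.04] [261, 180, 36, 31, 689] [0.5455 0.1115 0.095 ]
wrist green [279.3  143.38] [267, 131, 26, 26, 524] [0.5148 0.0911 0.033 ]
expected side px home/up [[246.2939019  175.03598705]
 [245.78870096 166.50831216]]
side [247.28 175.39] [241, 168, 12, 16, 120]
```

View pics/s4.png

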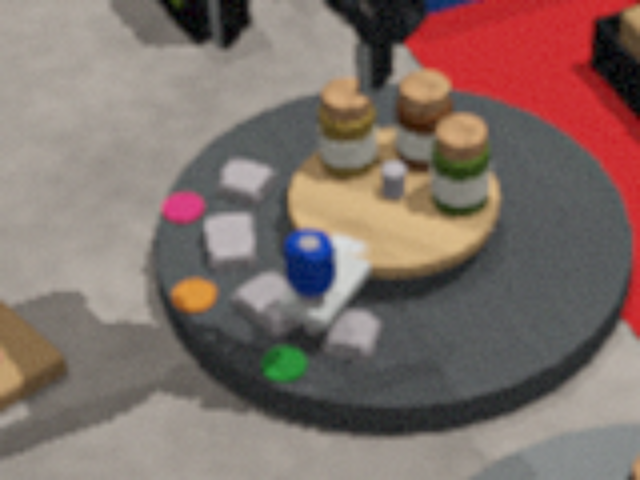

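The ring sits at the green notch. I'll compare its height with the starting height to confirm it is fully home.

```bash
python3 - <<'E'
from rig import env
from h import *
from scipy.spatial.transform import Rotation as Ro
Ps=env.camera_params("side"); K,R,t=cam(Ps)
print("start home px", cv2.projectPoints(np.array([[.5235,.1735,.092]]),Ps["rvec"],Ps["tvec"],K,None)[0].ravel(),"seen 229.89 161.77")
def zmed(im,d,P,box,col="blue"):
    h=cv2.cvtColor(im,cv2.COLOR_RGB2HSV); m=cv2.inRange(h,(105,140,90),(130,255,255))>0
    x0,y0,x1,y1=box; k=np.zeros_like(m); k[y0:y1,x0:x1]=m[y0:y1,x0:x1]; k&=d>0
    v,u=np.nonzero(k); pts=np.array([(lambda c,r:c+r*d[b,a])(*ray(P,(a,b))) for a,b in zip(u,v)])
    return np.percentile(pts[:,2],[10,50,80,90,95]).round(4)
D=np.load("side0.npz"); print("before",zmed(D["im"],D["d"],Ps,(205,145,260,215)))
for _ in range(3):
    im,d=env.read_camera("side"); print("now",zmed(im,d,Ps,(205,130,275,215)),blobs(im,"blue",(205,130,275,215)))
im,d=env.read_camera("top"); Pt=env.camera_params("top")
D=np.load("top0.npz"); print("top before",zmed(D["im"],D["d"],Pt,(85,200,245,270)))
print("top now",zmed(im,d,Pt,(85,200,245,270)),blobs(im,"blue",(85,200,245,270)))
E
```

```text
start home px [228.83875752 162.26492734] seen 229.89 161.77
before [0.0857 0.1041 0.1062 0.107  0.1076]
now [0.0844 0.1033 0.1064 0.1075 0.1086] [(array([247.55, 175.06]), [241, 168, 12, 16, 112])]
now [0.0853 0.1024 0.1062 0.1075 0.1086] [(array([247.33, 175.18]), [241, 168, 12, 16, 119])]
now [0.0848 0.1019 0.1066 0.1075 0.1082] [(array([247.37, 175.39]), [241, 168, 12, 16, 120])]
top before [0.1023 0.1062 0.1075 0.1083 0.1088]Traceback (most recent call last):
  File "<stdin>", line 16, in <module>
  File "<stdin>", line 10, in zmed
IndexError: too many indices for array: array is 1-dimensional, but 2 were indexed
```

The height matches the start to within 1 mm, so the ring is home. The gripper is clear, so I'm handing in.

```bash
python3 -c "
from rig import env
print(env.sign_off())"
```

```text
the job is handed in; nothing more can be done
None
```

The blue ring is home in the notch at the wooden carousel's green label, at its starting height to within about 1 mm in the side view. I never went near the black carousel, the gripper is clear, and the job is handed in at about 9 s; `sign_off` returned no verdict.

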